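# Find the weak spring contact in a mains test jig

## Robot

A 7-joint arm with a two-finger parallel gripper is mounted at the origin on the work surface. World frame = base frame: x ahead of the robot, y to its left, z up, the work surface at z = 0. Lengths are in mm, angles in rad, forces in N, time in s.
With the tool pointing down it reaches from about 400 to 750 mm from the base axis. Payload 19.5 kg.
Tool frame: the origin (TCP) lies on the centre line of the jaws, within the pads' length; the fingertips stand 14 mm ahead of it and the grasp point (between the pads) lies 5 mm behind it; z points along the fingers, y is the line along which they close (so a half turn about z gives the same grasp; the last joint's range is limited). The gripper opens to 85 mm and grips with 20 to 120 N. Pads are 22 mm wide; open, the fingers measure 114 mm over their backs; the gripper's body (76 mm by 85 mm) begins 54 mm behind the grasp point. The pads swing forward as they close: fully open they stand 13 mm farther back than shut.
Start: joints at [1.15, 0.707, -0.028, 1.485, 0.022, 0.951, -0.075], TCP at [212.63, -534.215, 245.268] pointing down, gripper open.
Joint ranges: [-2.71, 2.71], [-0.32, 2.16], [-1.57, 1.52], [0, 2.45], [-1.46, 4.6], [0, 2.02], [-2.83, 2.83]. Speed limits (rad/s): [1.89, 1.89, 2.57, 2.57, 3.01, 3.01, 3.01].

## Interface

Orientations are given as a unit quaternion [x, y, z, w].
In Python, from bench import get_obs, grab_frame, camera_params, workorder gives the robot as it stands. The module is installed in compiled form; this text tells all that it offers.
- The arm moves only by the shell command python3 -m handwheel 'ROWS' [OPENING] [FORCE]. ROWS is JSON, a list of rows, each a list of 2 entries, a list of its own where there are three numbers: the shift along the tool's x, y, z in mm, then the turn about the tool's z in rad. A call has 1 to 12 rows; each row is the pose to reach, as a shift and turn from the pose commanded when the call began, along the tool's axes at that moment; what a row does not reach only later rows make up. A row lasts 1/10 s, in which the tool goes at most 50 mm and 8.59 degrees, less where a joint would pass 70% of its speed; a pose out of reach is approached as far as the arm can. A call with a gripper value outside its range is refused whole. OPENING is the opening in per cent of the stroke, from 0 (shut) to 100 (fully open), set as the call begins (- or left out, the last holds). The fingers move at their own pace and stop on an object; FORCE is the grip in N (left out, the last holds). Time passes only in rows, so rows that repeat a pose let the fingers close. It gives the time, the measured TCP pose, the force, the opening and the grip force at its end, in the units of the state.
- get_obs(): the state, without advancing time (a new reading comes with each control period).
- grab_frame(name): name is "scene" or "side" or "wrist"; returns the picture (400x640x3 uint8, red, green, blue); there is no depth.
- camera_params(name): a dict with "K" (3x3 intrinsics, pixels), "cam_to_world" (4x4, takes a point from camera to world coordinates). Camera axes: x right, y up, looking along -z (the intrinsics and any distortion apply to the point x, -y, -z); pixel columns grow to the right and rows downward; lengths in mm; the calibration is good to about 2 mm. A picture is of the moment at which its call begins: read the wrist's pose just before it. camera_params takes no time and is no camera call; for the wrist camera it gives the pose at the moment of the call.
- workorder.sign_off(): hands the job in; it is judged then, once.
The state is a dict: "clock": time; "qpos": joint angles; "joint_vel": joint speeds; "effort": joint torques, N m; "eef_pos": TCP position; "ee_rot": TCP orientation; "contact_force": force on the tool from outside, world axes, zero at the start; "moment": the same for the moment, N m; "opening": finger opening in mm; "gripper_force": force on a finger pad.
Only numpy, scipy, OpenCV 4.12 (cv2) and the standard library are available. Lean on these libraries where they do the work, as an engineer would, in place of code of your own. Each camera call takes 0.05 s, during which the arm holds its last target. There are 200 camera calls.

## Task

One of the three spring contacts in the test jig has a weak spring: press the heads straight down, one after another, to their 6 mm working stroke (never as far as 7.5 mm), hold for a moment and feel which one pushes back much less than the others. Pull the weak one straight up out of its socket and set it down in the red tray without dropping it. Leave the sound contacts fully seated in their sockets, do not lean hard on the jig, and leave everything else on the bench where it is.

Things in the scene. Friction and masses are not known exactly. Their poses are not given: they have to be found in the camera images.
- jig: test jig, fixed: base plate 160 (x) x 300 (y) mm with a black contact block 70 x 270 mm, top 55 mm above the bench, and three sockets in a row along its y axis, 85 mm apart, the middle one at its centre. A steel guide post (12 mm across, 18 tall) stands 43 mm beyond each outer socket; its other parts are below the block's top. Origin on the bench under its centre
- jig_socket1 (a point): mouth of the first (+y end of the jig) socket, on the block's top: an 18 mm hole, 18 mm deep
- jig_socket2 (a point): mouth of the middle socket, on the block's top: an 18 mm hole, 18 mm deep
- jig_socket3 (a point): mouth of the third (-y end of the jig) socket, on the block's top: an 18 mm hole, 18 mm deep
- contact_a_mid (a point): centre of the barrel of one of three like spring contacts standing in the jig; z is up its axis. Barrel (grasp here) 24 mm across, 36 long; under it a flange 34 across, 4 thick, on the block; below, a 16 mm tail, 15 long, loose in the socket. Above, a sprung stem shows 10.5 mm and a flat head 20 across, 6 to 10 thick (wear differs): head top 34 to 39 mm above this point. 0.16 kg
- contact_b_mid (a point): centre of the barrel of one of three like spring contacts standing in the jig; z is up its axis. Barrel (grasp here) 24 mm across, 36 long; under it a flange 34 across, 4 thick, on the block; below, a 16 mm tail, 15 long, loose in the socket. Above, a sprung stem shows 10.5 mm and a flat head 20 across, 6 to 10 thick (wear differs): head top 34 to 39 mm above this point. 0.16 kg
- contact_c_mid (a point): centre of the barrel of one of three like spring contacts standing in the jig; z is up its axis. Barrel (grasp here) 24 mm across, 36 long; under it a flange 34 across, 4 thick, on the block; below, a 16 mm tail, 15 long, loose in the socket. Above, a sprung stem shows 10.5 mm and a flat head 20 across, 6 to 10 thick (wear differs): head top 34 to 39 mm above this point. 0.16 kg
- plunger_a (a joint): stroke of contact_a's head into the barrel, m: 0 = out, 0.006 = working stroke (red ring on the stem at the barrel's mouth), 0.0095 = bottomed. It pushes back in proportion: a sound spring with about 2.5 N per mm (15 N at 6 mm), the weak one with 1.1 N per mm (6 to 7 N at 6 mm). Past 7.5 mm it is overstrained
- plunger_b (a joint): stroke of contact_b's head into the barrel, m: 0 = out, 0.006 = working stroke (red ring on the stem at the barrel's mouth), 0.0095 = bottomed. It pushes back in proportion: a sound spring with about 2.5 N per mm (15 N at 6 mm), the weak one with 1.1 N per mm (6 to 7 N at 6 mm). Past 7.5 mm it is overstrained
- plunger_c (a joint): stroke of contact_c's head into the barrel, m: 0 = out, 0.006 = working stroke (red ring on the stem at the barrel's mouth), 0.0095 = bottomed. It pushes back in proportion: a sound spring with about 2.5 N per mm (15 N at 6 mm), the weak one with 1.1 N per mm (6 to 7 N at 6 mm). Past 7.5 mm it is overstrained
- tray_red: red open tray for rejects, fixed, 150 (x) x 120 (y) x 35 mm outside, walls 4 mm, floor about 4 mm; origin on the bench under its centre. The contact may stand or lie in it
- tray_blue: blue open tray of the same size with two copper links in it; not to be used. Red and blue lie one at either side of the jig, either way round; origin on the bench under its centre
- link1: flat copper link lying in the blue tray, 18 x 70 x 5 mm; leave alone; origin under its centre
- link2: flat copper link lying in the blue tray, 18 x 70 x 5 mm; leave alone; origin under its centre
- screwdriver: orange-handled screwdriver, 170 mm long; leave alone; origin at the middle of its underside
- multimeter: yellow hand-held multimeter lying on its back, 155 x 78 x 36 mm; leave alone; origin at the middle of its underside
- tape_roll: yellow roll of tape lying flat, 96 mm across, 24 mm high; leave alone; origin at the middle of its underside
- adapter: black power adapter brick, 52 x 115 x 33 mm; leave alone; origin at the middle of its underside
- spray_can: upright spray can, 52 mm across, 150 mm tall; leave alone; origin at the middle of its underside
Mind the look-alikes: they are no part of the job. What is shaped like the part that bears contact_b_mid but blue or purple is not meant.

How it is judged (in metres and radians):
On the way, in this order (a step that is already met when the one before it is completed fails the run):
1. the weak contact is squeezed to its working stroke (5 mm at least), pushing back with less than 10 N, for 0.3 s (((value of joint plunger_a above 0.005 m and contact force between the fingers and contact_a below 10 N) or (value of joint plunger_b above 0.005 m and contact force between the fingers and contact_b below 10 N) or (value of joint plunger_c above 0.005 m and contact force between the fingers and contact_c below 10 N))), for 0.3 s.
2. a contact is lifted out of its socket, 20 mm clear (z of any of contact_a_mid, contact_b_mid, contact_c_mid in the frame of jig above 0.112 m), for 0.1 s.
At the end, for the whole second after the job is handed in: The weak contact is in the red tray, its barrel centre inside the walls and under 55 mm above the bench. The two sound ones stand upright (within 0.12 rad), fully seated (within 3 mm) in the jig, heads fully out: a sound spring holds its head right up, the weak one sags a hair (0.06 mm) (((x of contact_a_mid in the frame of tray_red between -0.068 and 0.068 m and y of contact_a_mid in the frame of tray_red between -0.053 and 0.053 m and z of contact_a_mid in the frame of tray_red below 0.055 m and z of contact_b_mid in the frame of jig between 0.073 and 0.08 m and angle between each of contact_b_mid, contact_c_mid's own z axis and vertical below 0.12 rad and horizontal distance between each of contact_b_mid, contact_c_mid and jig below 0.1 m and value of joint each of plunger_b, plunger_c below 3e-05 m and z of contact_c_mid in the frame of jig between 0.073 and 0.08 m) or (x of contact_b_mid in the frame of tray_red between -0.068 and 0.068 m and y of contact_b_mid in the frame of tray_red between -0.053 and 0.053 m and z of contact_b_mid in the frame of tray_red below 0.055 m and z of contact_a_mid in the frame of jig between 0.073 and 0.08 m and angle between each of contact_a_mid, contact_c_mid's own z axis and vertical below 0.12 rad and horizontal distance between each of contact_a_mid, contact_c_mid and jig below 0.1 m and value of joint each of plunger_a, plunger_c below 3e-05 m and z of contact_c_mid in the frame of jig between 0.073 and 0.08 m) or (x of contact_c_mid in the frame of tray_red between -0.068 and 0.068 m and y of contact_c_mid in the frame of tray_red between -0.053 and 0.053 m and z of contact_c_mid in the frame of tray_red below 0.055 m and z of contact_a_mid in the frame of jig between 0.073 and 0.08 m and angle between each of contact_a_mid, contact_b_mid's own z axis and vertical below 0.12 rad and horizontal distance between each of contact_a_mid, contact_b_mid and jig below 0.1 m and value of joint each of plunger_a, plunger_b below 3e-05 m and z of contact_b_mid in the frame of jig between 0.073 and 0.08 m))); the robot touches nothing.
It fails at once if a contact is squeezed beyond 7.5 mm (value of joint any of plunger_a, plunger_b, plunger_c above 0.0075 m).
It fails at once if a contact is let go in mid-air, its centre more than 110 mm above the bench ((height (world z) of contact_a_mid above 0.11 m and contact force between anything else and contact_a below 0.02 N) or (height (world z) of contact_b_mid above 0.11 m and contact force between anything else and contact_b below 0.02 N) or (height (world z) of contact_c_mid above 0.11 m and contact force between anything else and contact_c below 0.02 N)).
It fails at once if the robot leans on the jig with more than 40 N (contact force between any of the arm, the fingers and jig above 40 N).
It fails at once if a bystander is moved by more than 30 mm (distance of any of screwdriver, multimeter, tape_roll, adapter, spray_can, link1, link2 from where it was at the start of the episode above 0.03 m).
It also fails if it takes over 70 s, if anything falls off the work surface, if the arm or the gripper's body presses on something with over 40 N, if the wrist force passes 120 N, or if a joint passes its speed limit or range.

## Working session

There is one attempt and no reset: what is moved stays moved. The work goes in short steps, Python scripts to look and compute and a shell command to move; the robot and the scene stay as the last step left them, time stands still between calls to the robot, and variables do not carry over. Pictures are saved under pics/ and viewed, at most 10 in all, crops included, and the job is handed in when it is done.

```bash
mkdir -p pics
python3 - <<'E'
from bench import *
import cv2,numpy as np
o=get_obs();print(o)
for n in("scene","side"):
    f=grab_frame(n);cv2.imwrite(f"pics/{n}0.png",f[:,:,::-1]);p=camera_params(n);print(n,p["K"],np.round(p["cam_to_world"],3), [k for k in p])
E
```

```text
{'clock': 0.0, 'qpos': array([ 1.15029016,  0.70707322, -0.02760261,  1.48497872,  0.02200704,
        0.95090936, -0.07550681]), 'joint_vel': array([ 0.00080229,  0.00066855,  0.00047417,  0.00131223, -0.00102219,
       -0.0011291 , -0.00041937]), 'effort': array([-7.22772274e-04, -8.83220315e+01,  1.23433180e+00, -2.36177069e+01,
        1.68059045e-02,  6.49590947e-03,  1.43650241e-04]), 'eef_pos': array([ 212.54399965, -534.01523411,  244.8494637 ]), 'ee_rot': array([ 9.82117964e-01,  1.88265823e-01, -1.24386633e-04, -5.18256442e-04]), 'contact_force': array([ 0.68644697, -0.55806512,  0.59079731]), 'moment': array([ 0.05672274, -0.03884392, -0.03887048]), 'gripper_force': 0.0, 'opening': 85.35659040092844}
scene [[439.50772991   0.         315.39729972]
 [  0.         439.50772991 200.78328903]
 [  0.           0.           1.        ]] [[-7.380000e-01 -3.910000e-01  5.500000e-01  1.138977e+03]
 [ 6.740000e-01 -4.240000e-01  6.050000e-01  6.425860e+02]
 [-3.000000e-03  8.170000e-01  5.770000e-01  7.106860e+02]
 [ 0.000000e+00  0.000000e+00  0.000000e+00  1.000000e+00]] ['K', 'cam_to_world']
side [[373.02610291   0.         317.81029181]
 [  0.         373.02610291 201.30054732]
 [  0.           0.           1.        ]] [[-9.72000e-01  1.04000e-01 -2.12000e-01  3.51348e+02]
 [-2.35000e-01 -5.13000e-01  8.26000e-01  8.33170e+02]
 [-2.30000e-02  8.52000e-01  5.23000e-01  6.05991e+02]
 [ 0.00000e+00  0.00000e+00  0.00000e+00  1.00000e+00]] ['K', 'cam_to_world']
```

View pics/scene0.png

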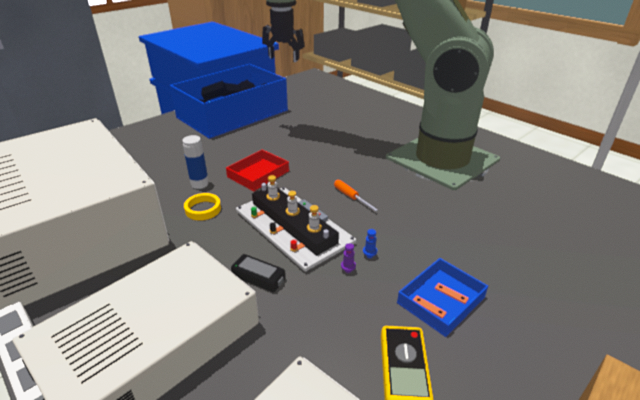

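View pics/side0.png

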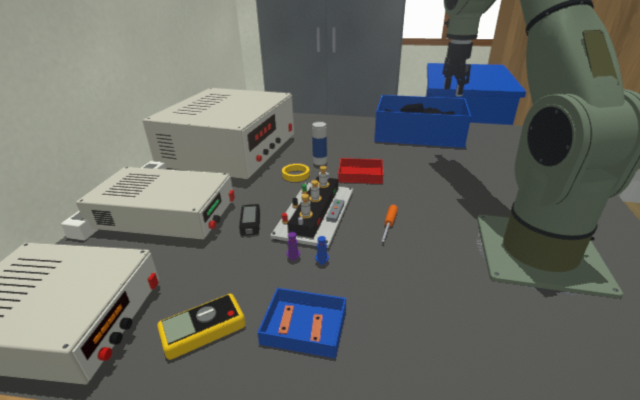

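The scene picture shows the contact heads near (272,180), (292,196) and (314,211), with the red tray at (258,170). In the side picture the heads are near (323,169), (315,184) and (305,198), with the red tray at (361,171). The blue and purple pieces standing beside the jig are the look-alikes.

```bash
cat > h.py <<'E'
from bench import *
import cv2,numpy as np
from scipy.spatial.transform import Rotation as R
def ray(p,u,v):
    K=p["K"];T=np.array(p["cam_to_world"]);d=np.array([(u-K[0,2])/K[0,0],-(v-K[1,2])/K[1,1],-1]);return T[:3,3],T[:3,:3]@d
def onz(p,u,v,z):
    o,d=ray(p,u,v);return o+d*(z-o[2])/d[2]
def proj(p,X):
    T=np.array(p["cam_to_world"]);c=T[:3,:3].T@(np.array(X)-T[:3,3]);K=p["K"];return K[0,0]*c[0]/-c[2]+K[0,2],K[1,1]*c[1]/c[2]+K[1,2]
def tri(rs):
    A=0;b=0
    for o,d in rs:
        d=d/np.linalg.norm(d);P=np.eye(3)-np.outer(d,d);A=A+P;b=b+P@o
    return np.linalg.solve(A,b)
def totool(X,o=None):
    o=o or get_obs();return R.from_quat(o["ee_rot"]).inv().apply(np.array(X)-o["eef_pos"])
E
python3 - <<'E'
from h import *
s,d=camera_params("scene"),camera_params("side")
for a,b in [((272,180),(323,169)),((292,196),(315,184)),((314,211),(305,198))]:
    print(tri([ray(s,*a),ray(d,*b)]).round(), onz(s,*a,113).round(),onz(d,*b,113).round())
print("tray",onz(s,258,167,35),onz(d,361,166,35), tri([ray(s,258,169),ray(d,361,170)]))
print("can top",onz(s,192,142,150),onz(d,319,127,150))
w=camera_params("wrist");print(w["K"],np.round(w["cam_to_world"],2))
o=get_obs();print(R.from_quat(o["ee_rot"]).as_matrix().round(3))
E
```

```text
[ 581. -136.  106.] [ 588. -126.  113.] [ 578. -125.  113.]
[585. -52. 101.] [597. -37. 113.] [580. -32. 113.]
[591.  34. 105.] [599.  44. 113.] [587.  46. 113.]
tray [ 502.72612692 -312.14970665   35.        ] [ 491.07812066 -323.55518313   35.        ] [ 491.40902123 -330.17796867   15.89241883]
can top [ 664.38609949 -380.27697086  150.        ] [ 647.12387599 -365.29564412  150.        ]
[[292.06674268   0.         320.69001112]
 [  0.         292.06674268 200.02133251]
 [  0.           0.           1.        ]] [[ 3.7000e-01  9.0000e-01  2.4000e-01  2.7506e+02]
 [-9.3000e-01  3.6000e-01  1.0000e-01 -5.0855e+02]
 [-0.0000e+00 -2.6000e-01  9.6000e-01  3.7344e+02]
 [ 0.0000e+00  0.0000e+00  0.0000e+00  1.0000e+00]]
[[ 0.929  0.37  -0.   ]
 [ 0.37  -0.929  0.001]
 [-0.    -0.001 -1.   ]]
```

```bash
T='[[528,-320,-30],0.38]'; python3 -m handwheel '[[[528,-320,-30],0.38],[[528,-320,-30],0.38],[[528,-320,-30],0.38],[[528,-320,-30],0.38],[[528,-320,-30],0.38],[[528,-320,-30],0.38],[[528,-320,-30],0.38],[[528,-320,-30],0.38],[[528,-320,-30],0.38],[[528,-320,-30],0.38],[[528,-320,-30],0.38],[[528,-320,-30],0.38]]' 0 30
```

```text
clock: 1.3
eef_pos: [574.8, -54.1, 274.4]
ee_rot: [1.0, -0.0, -0.0, 0.0]
contact_force: [0.7, -0.9, -0.1]
opening: 0.1
gripper_force: 0.0
```

Run:
```python
from h import *
w=camera_params("wrist");f=grab_frame("wrist")
cv2.imwrite("pics/w1.png",f[:,:,::-1]);np.save("w1.npy",f)
hsv=cv2.cvtColor(f,cv2.COLOR_RGB2HSV)
m=cv2.inRange(hsv,(10,130,100),(25,255,255))
n,l,s,c=cv2.connectedComponentsWithStats(m)
for i in range(1,n):
    if s[i,4]>60: print(s[i],c[i].round(1),onz(w,*c[i],113).round(1))
print(get_obs()["eef_pos"],w["cam_to_world"][:3,3])
```

```text
[462  18  48  82 687] [473.9  66.9] [ 688.8 -193.6  113. ]
[498  20  47  71 999] [529.   48.3] [ 704.2 -241.1  113. ]
[  0  67  27  64 926] [ 9.6 97.1] [663.7 238.8 113. ]
[234 150  28  29 197] [251.5 160.7] [603.5  15.6 113. ]
[304 153  29  22  94] [314.3 161.3] [602.7 -46.8 113. ]
[375 157  29  30 128] [381.4 170.6] [ 593.3 -113.9  113. ]
[223 164  21  19 314] [232.7 172.5] [591.7  35.2 113. ]
[578.508905   -46.03334838 273.93857588] [641.99525041 -53.09800945 402.96619792]
```

View pics/w1.png

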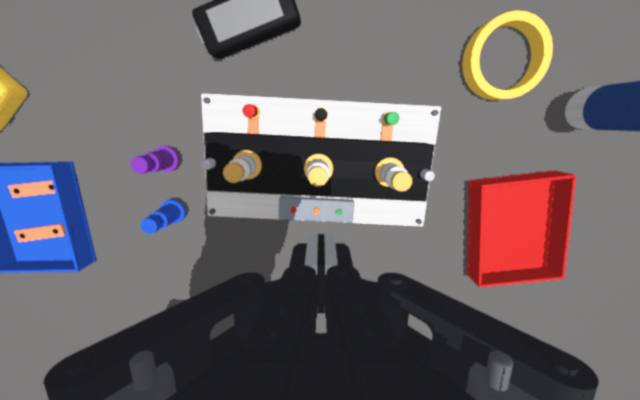

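The wrist picture shows the heads at (233,172), (317,176) and (401,181), and the guide post tops at (208,164) and (428,175). The red tray is on the -y side, centred near (520,230).

```bash
python3 -m handwheel '[[[0,0,0],0],[[0,0,0],0]]'
python3 - <<'E'
from h import *
w=camera_params("wrist");f=grab_frame("wrist");o=get_obs();print(o["eef_pos"],o["contact_force"])
cv2.imwrite("pics/w2.png",cv2.resize(f[130:240,180:460],None,fx=2.8,fy=2.8,interpolation=3)[:,:,::-1])
t=[]
for q in [(469,180),(575,174),(567,278),(478,286)]: t.append(onz(w,*q,35))
print(np.round(t,0),np.mean(t,0))
E
```

```text
clock: 1.55
eef_pos: [573.6, -56.5, 274.1]
ee_rot: [1.0, -0.001, -0.0, 0.0]
contact_force: [0.7, 0.7, 0.4]
opening: -0.1
gripper_force: 0.0
[573.48305248 -57.04656361 274.33176055] [0.09580833 0.04533481 0.22984945]
[[ 566. -246.   35.]
 [ 574. -380.   35.]
 [ 425. -402.   35.]
 [ 413. -278.   35.]] [ 494.5934739  -326.45690977   35.        ]
```

View pics/w2.png

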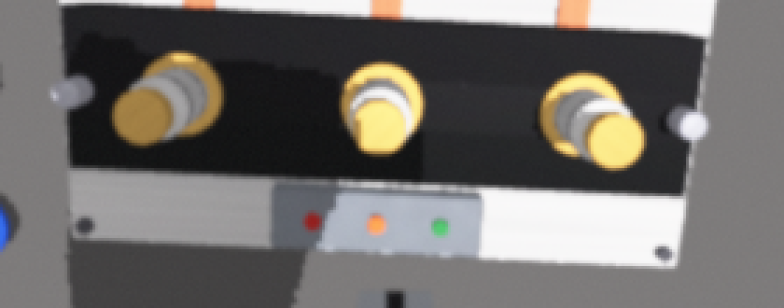

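Run:
```python
from h import *
w=camera_params("wrist");o=get_obs()
c=lambda u,v:(u/2.8+180-.3,v/2.8+130-.3)
P=[onz(w,*c(*q),z) for q,z in [((64,95),73),((689,124),73),((141,117),114),((379,126),114),((613,141),114)]]
for p in P: print(p.round(1))
print(np.linalg.norm(P[1]-P[0]),(P[0]+P[1])/2,P[0]-P[1])
m=(P[0]+P[1])/2;u=(P[0]-P[1]);u/=np.linalg.norm(u)
for k in(85,0,-85):
    X=m+u*k; print(X.round(1), totool(X,o).round(1))
print(R.from_quat(o["ee_rot"]).as_matrix().round(3))
```

```text
[593.9  77.6  73. ]
[ 581.  -176.2   73. ]
[591.7  34.4 114. ]
[588.1 -50.5 114. ]
[ 582.3 -134.5  114. ]
254.10789755857104 [587.41291799 -49.3370327   73.        ] [ 12.91946328 253.77925658   0.        ]
[591.7  35.6  73. ] [ 18.2 -92.7 201.3]
[587.4 -49.3  73. ] [ 14.   -7.8 201.3]
[ 583.1 -134.2   73. ] [  9.9  77.1 201.4]
[[ 1.    -0.002 -0.001]
 [-0.002 -1.    -0.   ]
 [-0.001  0.    -1.   ]]
```

```bash
python3 -m handwheel '[[[14,-7,45],0],[[14,-7,90],0],[[14,-7,125],0],[[14,-7,135],0],[[14,-7,135],0],[[14,-7,135],0],[[14,-7,135],0]]'; python3 -m handwheel '[[[0,0,2],0],[[0,0,3],0],[[0,0,4],0],[[0,0,5],0],[[0,0,6],0],[[0,0,6],0],[[0,0,6],0]]'
```

```text
clock: 2.3
eef_pos: [588.6, -49.4, 141.2]
ee_rot: [1.0, -0.001, 0.001, 0.0]
contact_force: [-0.4, 0.4, 0.2]
opening: -0.3
gripper_force: 0.0
clock: 3.0
eef_pos: [588.0, -49.1, 133.4]
ee_rot: [1.0, -0.001, -0.0, -0.0]
contact_force: [0.5, -0.1, 0.9]
opening: 0.2
gripper_force: 0.0
```

```bash
g(){ grep -E "eef_pos|contact_force"; }; python3 -m handwheel '[[[0,0,1],0],[[0,0,1],0],[[0,0,1],0]]'|g; python3 -m handwheel '[[[0,0,1],0],[[0,0,1],0],[[0,0,1],0]]' |g; python3 -m handwheel '[[[0,0,1],0],[[0,0,1],0],[[0,0,1],0]]' |g; python3 -m handwheel '[[[0,0,1],0],[[0,0,1],0],[[0,0,1],0]]'|g
```

```text
eef_pos: [588.0, -49.1, 132.4]
contact_force: [-0.2, -0.2, -0.4]
eef_pos: [588.0, -49.1, 131.4]
contact_force: [0.4, 0.2, -0.1]
eef_pos: [588.0, -49.1, 130.4]
contact_force: [-1.1, 0.6, -0.1]
eef_pos: [588.0, -49.1, 129.4]
contact_force: [0.3, 0.8, -0.6]
```

```bash
g(){ grep -E "eef_pos|contact_force"; }; python3 -m handwheel '[[[0,0,1],0],[[0,0,1],0],[[0,0,1],0]]'|g; python3 -m handwheel '[[[0,0,1],0],[[0,0,1],0],[[0,0,1],0]]' |g; python3 -m handwheel '[[[0,0,1],0],[[0,0,1],0],[[0,0,1],0]]' |g; python3 -m handwheel '[[[0,0,1],0],[[0,0,1],0],[[0,0,1],0]]'|g
```

```text
eef_pos: [588.0, -49.1, 128.4]
contact_force: [0.5, 1.1, 0.0]
eef_pos: [588.0, -49.1, 127.4]
contact_force: [0.4, 0.2, -0.4]
eef_pos: [588.0, -49.1, 126.4]
contact_force: [-0.7, 0.9, -0.4]
eef_pos: [588.0, -49.1, 125.4]
contact_force: [1.0, -0.3, 1.5]
```

```bash
g(){ grep -E "eef_pos|contact_force"; }; python3 -m handwheel '[[[0,0,1],0],[[0,0,1],0],[[0,0,1],0]]'|g; python3 -m handwheel '[[[0,0,1],0],[[0,0,1],0],[[0,0,1],0]]' |g
```

```text
eef_pos: [588.0, -49.1, 124.5]
contact_force: [-0.9, -0.1, 4.0]
eef_pos: [588.0, -49.1, 123.5]
contact_force: [-0.0, 0.8, 5.8]
```

```bash
g(){ grep -E "eef_pos|contact_force"; }; python3 -m handwheel '[[[0,0,1],0],[[0,0,2],0],[[0,0,2.5],0],[[0,0,2.5],0],[[0,0,2.5],0]]'|g; python3 -m handwheel '[[[0,0,1],0],[[0,0,1],0],[[0,0,1],0],[[0,0,1],0]]' |g
```

```text
eef_pos: [588.1, -49.1, 121.3]
contact_force: [-1.6, 0.0, 11.7]
eef_pos: [588.1, -49.1, 120.4]
contact_force: [-2.6, -0.2, 12.9]
```

```bash
g(){ grep -E "eef_pos|contact_force"; }; python3 -m handwheel '[[[0,0,0.4],0],[[0,0,0.4],0],[[0,0,0.4],0],[[0,0,0.4],0]]'|g; python3 -m handwheel '[[[0,0,-12],0],[[0,0,-25],0],[[2,-42,-25],0],[[4,-84.5,-25],0],[[4,-84.5,-25],0],[[4,-84.5,-13],0],[[4,-84.5,-12],0],[[4,-84.5,-12],0],[[4,-84.5,-12],0]]' |g;python3 -m handwheel '[[[0,0,1],0],[[0,0,1],0],[[0,0,1],0]]'|g; python3 -m handwheel '[[[0,0,1],0],[[0,0,1],0],[[0,0,1],0]]' |g
```

```text
eef_pos: [588.1, -49.1, 120.1]
contact_force: [-1.7, 0.6, 14.1]
eef_pos: [592.1, 34.5, 131.6]
contact_force: [0.8, 0.9, -0.2]
eef_pos: [592.1, 35.3, 130.6]
contact_force: [-0.5, 1.1, 0.2]
eef_pos: [592.1, 35.4, 129.5]
contact_force: [0.6, 0.7, 0.3]
```

```bash
g(){ grep -E "eef_pos|contact_force"; }; python3 -m handwheel '[[[0,0,1],0],[[0,0,1],0],[[0,0,1],0]]'|g; python3 -m handwheel '[[[0,0,1],0],[[0,0,1],0],[[0,0,1],0]]' |g; python3 -m handwheel '[[[0,0,1],0],[[0,0,1],0],[[0,0,1],0]]' |g; python3 -m handwheel '[[[0,0,1],0],[[0,0,1],0],[[0,0,1],0]]'|g
```

```text
eef_pos: [592.1, 35.4, 128.6]
contact_force: [-0.8, -0.3, 1.7]
eef_pos: [592.1, 35.4, 127.6]
contact_force: [-0.4, 0.8, 4.4]
eef_pos: [592.1, 35.4, 126.7]
contact_force: [-1.6, 0.5, 6.7]
eef_pos: [592.2, 35.4, 125.8]
contact_force: [-2.0, 0.9, 8.9]
```

```bash
g(){ grep -E "eef_pos|contact_force"; }; python3 -m handwheel '[[[0,0,1],0],[[0,0,2],0],[[0,0,2.5],0],[[0,0,2.5],0],[[0,0,2.5],0],[[0,0,2.5],0],[[0,0,2.5],0]]'|g; python3 -m handwheel '[[[0,0,-12],0],[[0,0,-25],0],[[-2,45,-25],0],[[-5,90,-25],0],[[-7,130,-25],0],[[-9.4,170,-25],0],[[-9.4,170,-25],0],[[-9.4,170,-12],0],[[-9.4,170,-8],0],[[-9.4,170,-8],0],[[-9.4,170,-8],0]]' |g;python3 -m handwheel '[[[0,0,1],0],[[0,0,1],0],[[0,0,1],0]]'|g; python3 -m handwheel '[[[0,0,1],0],[[0,0,1],0],[[0,0,1],0]]' |g
```

```text
eef_pos: [592.3, 35.4, 123.7]
contact_force: [-2.7, -0.2, 14.7]
eef_pos: [582.6, -133.8, 131.0]
contact_force: [-0.0, 1.3, 0.9]
eef_pos: [582.5, -134.5, 130.1]
contact_force: [0.9, -0.7, -0.5]
eef_pos: [582.5, -134.6, 129.1]
contact_force: [-0.1, -0.1, 0.9]
```

```bash
g(){ grep -E "eef_pos|contact_force"; }; python3 -m handwheel '[[[0,0,1],0],[[0,0,1],0],[[0,0,1],0]]'|g; python3 -m handwheel '[[[0,0,1],0],[[0,0,1],0],[[0,0,1],0]]' |g; python3 -m handwheel '[[[0,0,1],0],[[0,0,1],0],[[0,0,1],0]]' |g; python3 -m handwheel '[[[0,0,1],0],[[0,0,1],0],[[0,0,1],0]]'|g
```

```text
eef_pos: [582.5, -134.6, 128.0]
contact_force: [0.6, -0.2, 1.9]
eef_pos: [582.5, -134.6, 127.0]
contact_force: [0.6, -0.1, 3.2]
eef_pos: [582.5, -134.6, 126.0]
contact_force: [0.2, 1.0, 4.6]
eef_pos: [582.5, -134.6, 125.0]
contact_force: [0.6, 0.9, 4.7]
```

```bash
g(){ grep -E "eef_pos|contact_force"; }; python3 -m handwheel '[[[0,0,0.7],0],[[0,0,1.2],0],[[0,0,1.2],0],[[0,0,1.2],0],[[0,0,1.2],0]]'|g
python3 - <<'E'
from h import *
print(np.mean([(grab_frame("wrist"),get_obs()["contact_force"])[1] for _ in range(10)],0))
E
```

```text
eef_pos: [582.5, -134.6, 123.9]
contact_force: [-0.4, 0.2, 6.2]
[-0.47412625  0.37922057  5.96759073]
```

```bash
g(){ grep -E "eef_pos|contact_force"; }; python3 -m handwheel '[[[0,0,0.4],0],[[0,0,0.4],0],[[0,0,0.4],0],[[0,0,0.4],0],[[0,0,0.4],0]]'|g; python3 -m handwheel '[[[0,0,-10],0],[[0,0,-30],0],[[0,0,-60],0],[[0,0,-60],0],[[0,0,-60],0]]' 70|g; python3 -c "
from h import *
print(get_obs()['qpos'].round(2),get_obs()['clock'])"
```

```text
eef_pos: [582.5, -134.6, 123.6]
contact_force: [-0.2, 0.3, 7.1]
eef_pos: [582.5, -134.6, 184.0]
contact_force: [-0.1, 0.6, -1.2]
[ 0.11  0.82  0.14  1.48 -0.14  0.85 -1.28] 15.6
```

```bash
python3 -m handwheel '[[[0,0,0],-1.57],[[0,0,0],-1.57],[[0,0,0],-1.57],[[0,0,0],-1.57],[[0,0,0],-1.57],[[0,0,0],-1.57],[[0,0,0],-1.57],[[0,0,0],-1.57],[[0,0,0],-1.57],[[0,0,0],-1.57],[[0,0,0],-1.57],[[0,0,0],-1.57]]';  python3 - <<'E'
from h import *
w=camera_params("wrist");f=grab_frame("wrist");o=get_obs()
cv2.imwrite("pics/w3.png",f[:,:,::-1])
print(o["eef_pos"],R.from_quat(o["ee_rot"]).as_matrix().round(3))
for X in [(582.8,-134.5,115.5),(582.8,-134.5,59)]: print(proj(w,X))
E
```

```text
clock: 16.8
eef_pos: [582.0, -134.7, 182.7]
ee_rot: [0.707, 0.707, -0.0, -0.001]
contact_force: [-0.8, -0.6, 0.6]
opening: 59.9
gripper_force: 0.0
[ 582.09743887 -134.65616825  182.82201401] [[ 0.004  1.    -0.001]
 [ 1.    -0.004  0.001]
 [ 0.001 -0.001 -1.   ]]
(np.float64(321.05616588028636), np.float64(219.01924293853637))
(np.float64(321.08629566869024), np.float64(198.4686925106713))
```

View pics/w3.png

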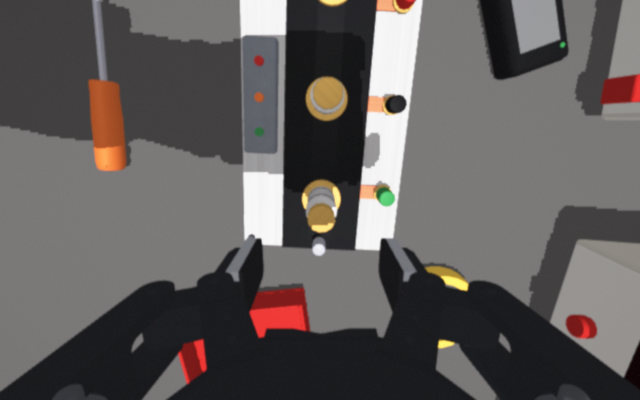

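The weak contact's head sits at (321,217), where the projection puts it, centred between the open fingers. Next I descend and grip.

```bash
python3 -m handwheel '[[[0,0.5,40],0],[[0,0.5,75],0],[[0,0.5,95],0],[[0,0.5,104],0],[[0,0.5,104],0],[[0,0.5,104],0]]'; python3 -m handwheel '[[[0,0,0],0],[[0,0,0],0],[[0,0,0],0],[[0,0,0],0],[[0,0,0],0],[[0,0,0],0],[[0,0,0],0],[[0,0,0],0]]' 0 40
```

```text
clock: 17.45
eef_pos: [583.4, -134.6, 80.4]
ee_rot: [0.708, 0.706, 0.0, 0.0]
contact_force: [-0.5, 0.6, 0.8]
opening: 59.7
gripper_force: 0.0
clock: 18.25
eef_pos: [583.2, -134.7, 80.2]
ee_rot: [0.708, 0.706, 0.0, 0.0]
contact_force: [-1.9, -0.5, 9.2]
opening: 22.9
gripper_force: 38.8
```

```bash
python3 -m handwheel '[[[0,0,-2],0],[[0,0,-6],0],[[0,0,-12],0],[[0,0,-20],0],[[0,0,-30],0],[[0,0,-45],0],[[0,0,-60],0],[[0,0,-60],0],[[0,0,-60],0]]';  python3 - <<'E'
from h import *
o=get_obs(); f=grab_frame("side")
cv2.imwrite("pics/s3.png",cv2.resize(f[100:250,250:450],None,fx=4,fy=4)[:,:,::-1])
w=camera_params("side")
print(totool((494.6,-326.5,90),o),o["contact_force"],o["opening"])
E
```

```text
clock: 19.15
eef_pos: [582.9, -134.7, 139.5]
ee_rot: [0.708, 0.706, 0.0, 0.0]
contact_force: [0.0, 0.1, -1.1]
opening: 22.8
gripper_force: 39.3
[-192.00375964  -87.95975189   49.46898127] [ 0.02112051  0.09645722 -1.05026814] 22.756732442306664
```

View pics/s3.png

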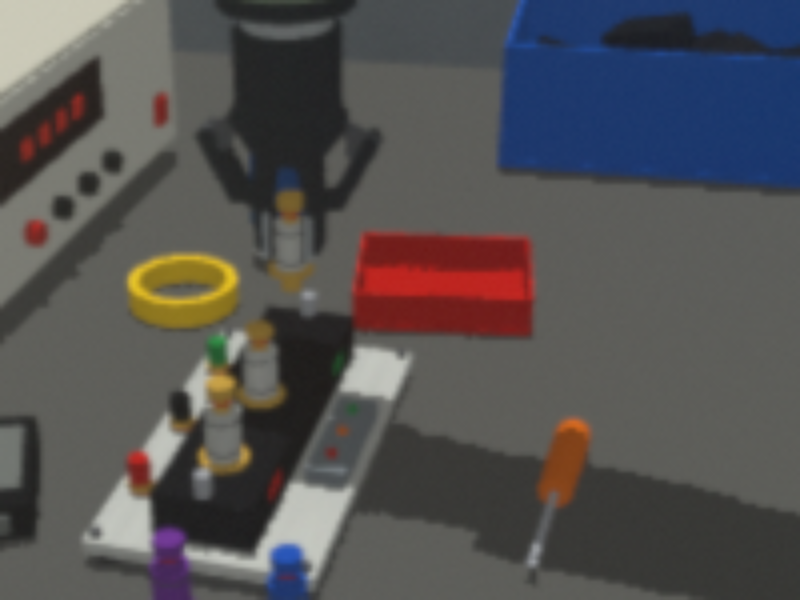

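The side picture shows the weak contact held upright clear of the jig, near (290,230) in the crop. The other two are still seated, and the red tray is at (445,285). I'll carry it over.

```bash
python3 -m handwheel '[[[-20,-9,0],0],[[-50,-23,0],0],[[-85,-39,0],0],[[-120,-55,0],0],[[-150,-69,0],0],[[-175,-80,0],0],[[-188,-86,0],0],[[-192,-88,0],0],[[-192,-88,0],0],[[-192,-88,0],0],[[-192,-88,0],0]]';  python3 - <<'E'
from h import *
o=get_obs(); f=grab_frame("scene");g=grab_frame("side")
cv2.imwrite("pics/s4.png",np.hstack([cv2.resize(f[100:220,200:320],None,fx=3.3,fy=3.3),cv2.resize(g[100:220,310:430],None,fx=3.3,fy=3.3)])[:,:,::-1])
E
```

```text
clock: 20.3
eef_pos: [495.3, -325.2, 139.4]
ee_rot: [0.707, 0.707, 0.0, -0.0]
contact_force: [-0.4, -0.5, -1.3]
opening: 22.9
gripper_force: 39.4
```

View pics/s4.png

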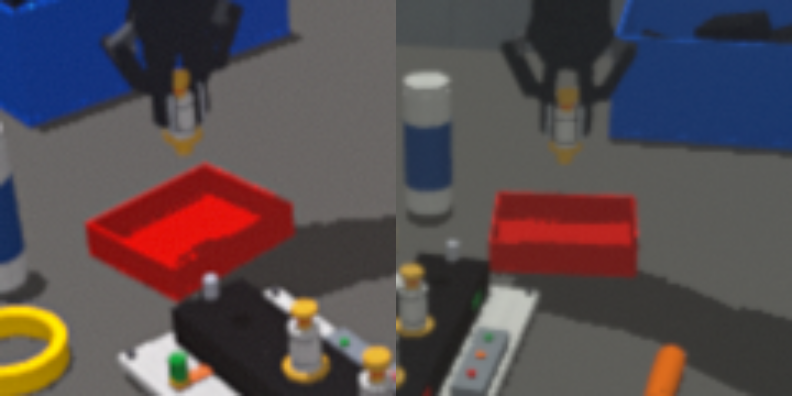

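The contact hangs over the middle of the red tray in both views. Lowering it now.

```bash
python3 -m handwheel '[[[0,0,20],0],[[0,0,45],0],[[0,0,68],0],[[0,0,82],0],[[0,0,89],0],[[0,0,91],0],[[0,0,91],0],[[0,0,91],0]]'; for i in 1; do python3 -m handwheel '[[[0,0,1],0],[[0,0,2],0],[[0,0,2],0],[[0,0,2],0]]' |grep -E "pos|contact"; done; python3 -m handwheel '[[[0,0,1],0],[[0,0,1],0],[[0,0,1],0]]' |grep -E "pos|contact"; python3 -m handwheel '[[[0,0,1],0],[[0,0,1],0],[[0,0,1],0]]' |grep -E "pos|contact"
```

```text
clock: 21.2
eef_pos: [494.9, -326.6, 49.2]
ee_rot: [0.708, 0.706, 0.0, 0.001]
contact_force: [0.5, 0.2, -2.4]
opening: 22.9
gripper_force: 39.4
eef_pos: [494.6, -326.4, 46.4]
contact_force: [-0.2, 0.8, -2.0]
eef_pos: [494.6, -326.4, 45.3]
contact_force: [-0.6, -0.6, -2.8]
eef_pos: [494.5, -326.4, 44.4]
contact_force: [0.4, -0.4, -2.7]
```

```bash
python3 -m handwheel '[[[0,0,1],0],[[0,0,1],0],[[0,0,1],0]]' |grep -E "pos|contact"; python3 -m handwheel '[[[0,0,1],0],[[0,0,1],0],[[0,0,1],0]]' |grep -E "pos|contact"
```

```text
eef_pos: [494.7, -326.6, 44.2]
contact_force: [-3.7, 1.6, 12.1]
eef_pos: [494.8, -326.7, 44.0]
contact_force: [-7.3, 3.6, 30.8]
```

```bash
python3 -m handwheel '[[[0,0,-1.8],0],[[0,0,-1.8],0],[[0,0,-1.8],0]]' |grep -E "pos|contact"; python3 -m handwheel '[[[0,0,0],0],[[0,0,0],0],[[0,0,0],0],[[0,0,0],0],[[0,0,0],0],[[0,0,0],0]]' 60; python3 -m handwheel '[[[0,0,-5],0],[[0,0,-15],0],[[0,0,-35],0],[[0,0,-60],0],[[0,0,-100],0],[[0,0,-150],0],[[0,0,-150],0],[[0,0,-150],0]]'
python3 - <<'E'
from h import *
f=grab_frame("scene");g=grab_frame("side")
cv2.imwrite("pics/s5.png",np.hstack([cv2.resize(f[130:270,200:340],None,fx=2.8,fy=2.8),cv2.resize(g[110:250,270:410],None,fx=2.8,fy=2.8)])[:,:,::-1])
E
```

```text
eef_pos: [494.6, -326.5, 44.2]
contact_force: [-1.0, 0.4, 4.6]
clock: 23.7
eef_pos: [494.6, -326.4, 44.2]
ee_rot: [0.708, 0.706, 0.0, -0.0]
contact_force: [0.2, -0.5, -0.4]
opening: 51.3
gripper_force: 0.0
clock: 24.5
eef_pos: [494.7, -326.6, 195.8]
ee_rot: [0.708, 0.706, 0.0, 0.001]
contact_force: [-0.2, 0.7, -1.2]
opening: 51.4
gripper_force: 0.0
```

View pics/s5.png

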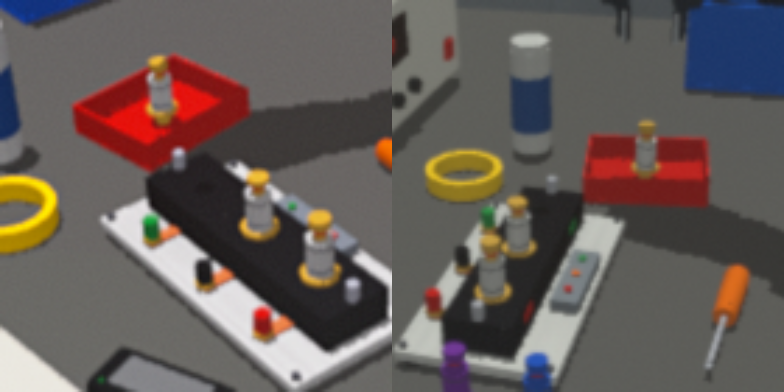

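The weak contact stands upright in the middle of the red tray, at (160,90) in the left crop and (646,150) in the right. The other two are seated in the jig and the gripper is clear.

```bash
python3 -c "
from bench import workorder
print(workorder.sign_off())"
```

```text
the job is handed in; nothing more can be done
None
```

The weak contact was the one in the -y end socket (about 7 N at just under 6 mm, against 14–15 N for the other two); it now stands in the red tray, the two sound ones look fully seated, and the job is handed in (sign-off returned no verdict).

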